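# Slide the cake board out over the slab's edge for pick-up

## Robot

A 6-joint arm with a two-finger parallel gripper is mounted at the origin on the work surface. World frame = base frame: x ahead of the robot, y to its left, z up, the work surface at z = 0. Lengths are in m, angles in rad, forces in N, time in s.
With the tool pointing down it reaches from about 0.35 to 0.975 m from the base axis. Payload 7.1 kg.
Tool frame: the origin (TCP) lies between the finger pads; the fingertips stand 19 mm ahead of it and the grasp point (between the pads) is the TCP (env.tip_reach is the distance from the TCP to the fingertips, in m); y points along the fingers, z is the direction in which the jaws open and shut, and the axes are right-handed (so a half turn about y gives the same grasp; the last joint's range is limited). The gripper opens to 88 mm and grips with 3 to 60 N. Pads are 20 mm wide; open, the fingers measure 115 mm over their backs; the gripper's body (75 mm by 178 mm) begins 61 mm behind the grasp point.
Start: joints at [-1.345, 0.423, 1.63, -0, 1.089, -0.019], TCP at [0.151, -0.606, 0.242] pointing down, gripper open.
Joint ranges: [-3, 3], [-0.9, 2.11], [0.09, 2.58], [-1.31, 4.45], [0.11, 2.69], [-2.54, 2.54]. Speed limits (rad/s): [2.39, 2.39, 3.01, 3.14, 3.14, 3.14].

## Interface

Orientations are given as a unit quaternion [x, y, z, w].
In Python, from workcell import sensors, eyes, env gives the robot as it stands. The module is installed in compiled form; this text tells all that it offers.
- The arm moves only by the tool send_rows, never from a script. Its argument "deltas" is a list that holds one entry, the list of rows, each a list of 7 numbers: the finger opening in cm, from 0 to 8.78, then the shift along the tool's x, y, z in cm, then the turn, a rotation vector about the tool's x, y, z in degrees. A call has 1 to 5 rows; each row is the pose to reach, as a shift and turn from the pose commanded when the call began, along the tool's axes at that moment; what a row does not reach only later rows make up. A row lasts 1/8 s, in which the tool goes at most 62.5 mm and 10.7 degrees, less where a joint would pass 70% of its speed; a pose out of reach is approached as far as the arm can. A call with a gripper value outside its range is refused whole. The fingers move at their own pace and stop on an object; the grip force is fixed at half the most. Time passes only in rows, so rows that repeat a pose let the fingers close. It gives the time, the measured TCP pose, the force and the opening at its end, in the units of the state.
- sensors.get_state(): the state, without advancing time (a new reading comes with each control period).
- eyes.snapshot(name): name is "side" or "top" or "wrist"; returns the picture (384x512x3 uint8, red, green, blue); there is no depth.
- eyes.calibration(name): a dict with "K" (3x3 intrinsics, pixels), "R" (3x3) and "t" (3): a world point X has camera coordinates R X + t; the wrist camera has in their place "tool_from_camera" (4x4, takes a point from camera to tool coordinates, whose origin is the TCP and whose axes are the tool frame's). Camera axes: x right, y down, z forward; pixel columns grow to the right and rows downward; lengths in m; the calibration is good to about 2 mm. A picture is of the moment at which its call begins: read the wrist's pose just before it. calibration takes no time and is no camera call.
- env.hand_in(): hands the job in, once; it reports no verdict.
The state is a dict: "t": time; "q": joint angles; "qd": joint speeds; "joint_efforts": joint torques, N m; "tcp_pos": TCP position; "orientation": TCP orientation; "force": force on the tool from outside, world axes, zero at the start; "torque": the same for the moment, N m; "finger_gap": finger opening in m.
Only numpy, scipy, OpenCV 4.12 (cv2) and the standard library are available. Lean on these libraries where they do the work, as an engineer would, in place of code of your own. Each camera call takes 0.05 s, during which the arm holds its last target. There are 200 camera calls.

## Task

The chocolate loaf is ready to be taken away from the other side of the bench, but its thin board lies flat on the marble slab and no fingers get under it. With the fingertips, push the board out over the slab's far edge until it overhangs by about 4 cm, square to that edge and with the loaf still in the middle of it, then leave it there with the hand clear. Do not lift the board or touch the loaf, and leave the plain loaf, its board and the other things where they are.

Things in the scene. Friction and masses are not known exactly. Their poses are not given: they have to be found in the camera images.
- slab: white marble pastry slab, fixed on the bench: 400 (its x) x 600 (its y) x 30 mm on 10 mm feet, so its top is 40 mm above the bench. Origin: centre of its underside, at bench height. Its x axis points away from the robot (up to 0.25 rad off), towards its far 600 mm long edge; z up
- slab_edge (a point): middle of the slab's far long edge, at the level of its top; axes as the slab's (x points outwards over the edge, y runs along the edge)
- choc_board: thin loose wooden board under the chocolate loaf: 140 (its x) x 190 (its y) x 8 mm, about 0.16 kg, lying on the slab, turned up to 0.2 rad from square. Origin: centre of its underside; x points towards the slab's far edge; the edge to push is its long one nearest the robot, 70 mm behind the origin. With its loaf it slides under a push of a few newtons
- choc_board_edge (a point): middle of this board's long edge that faces away from the robot, at its top, 70 mm ahead of the board's origin; axes as the board's. It starts about 15 to 50 mm short of the slab's far edge
- choc_cake: dark chocolate-glazed loaf with four nuts on it, 64 (x) x 140 (y) x 57 mm high, about 0.35 kg, standing loose in the middle of its board, about 38 mm in from the board's long edges. Origin: centre of its underside
- plain_board: the same kind of board under the plain loaf, beside the first on the slab (to the left or right of it). Origin: centre of its underside. To be left alone
- plain_cake: plain golden-brown loaf of the same size, on the plain board. Origin: centre of its underside. To be left alone
- scraper: dough scraper with wooden grip, 62 x 120 x 24 mm, flat on the bench right of the slab. Origin: middle of its underside. To be left alone
- cake_ring: thin steel cake ring, 70 mm across, 45 mm high, on the slab, nearer the robot than the boards and level with the gap between them. Origin: centre of its underside. To be left alone
- dredger: aluminium sugar dredger with a small handle, 66 mm across, 100 mm high, on the bench left of the slab. Origin: centre of its underside. To be left alone
- jam_jar: red jam jar, 68 mm across, 95 mm high, on the bench left of the slab. Origin: centre of its underside. To be left alone
- spatula: cake spatula with black handle and bright blade, 280 mm long, on the bench right of the slab. Origin: on its underside, within its length. To be left alone
Not all that is in view belongs to the job. Of the things like the choc_cake, leave any that is blue or turquoise; of the rest the larger one is meant.

How it is judged:
By the outcome, as a careful person would: the job done as asked, in the order asked, and still so for the second after the job is handed in, with the robot touching nothing.
It also fails if it takes over 38 s, if anything falls off the work surface, if the arm or the gripper's body presses on something with over 40 N, if the wrist force passes 120 N, or if a joint passes its speed limit or range.

## Working session

There is one attempt and no reset: what is moved stays moved. The work goes in short steps, Python scripts to look and compute and a tool call to move; the robot and the scene stay as the last step left them, time stands still between calls to the robot, and variables do not carry over. Pictures are saved under pics/ and viewed, about 8 in all and at most 12, crops included, and the job is handed in when it is done.

Besides the shell and the picture viewer there is one more tool, called after ">>>" as a command line: name --argument value ..., lists and objects as JSON in quotes. send_rows: Moves the arm, as the interface text tells. Its arguments: {"type":"object","properties":{"deltas":{"type":"array"}},"required":["deltas"]}

```bash
mkdir -p pics
python3 - <<'E'
from workcell import sensors, eyes, env
import cv2,numpy as np
s=sensors.get_state();print({k:np.round(v,3) for k,v in s.items()})
for n in("top","side"):
    cv2.imwrite(f"pics/{n}0.png",eyes.snapshot(n)[:,:,::-1]);c=eyes.calibration(n);print(n,{k:np.round(v,4).tolist() for k,v in c.items()})
c=eyes.calibration("wrist");print({k:np.round(v,4).tolist() for k,v in c.items()})
E
```

```text
{'t': np.float64(0.0), 'q': array([-1.345,  0.424,  1.631, -0.   ,  1.089, -0.019]), 'qd': array([ 0.001, -0.001, -0.   ,  0.001,  0.001, -0.   ]), 'joint_efforts': array([-1.0000e-03, -5.4462e+01, -2.7367e+01,  6.4000e-02,  2.3000e-02,
       -0.0000e+00]), 'tcp_pos': array([ 0.151, -0.606,  0.241]), 'orientation': array([-0.086,  0.702, -0.701,  0.086]), 'force': array([-0.624, -0.192,  0.638]), 'torque': array([-0.047,  0.015, -0.03 ]), 'finger_gap': np.float64(0.088)}
top {'K': [[385.9373, 0.0, 254.0827], [0.0, 385.9373, 192.3797], [0.0, 0.0, 1.0]], 'R': [[0.029, -0.9996, 0.0062], [-0.9948, -0.0295, -0.0976], [0.0977, -0.0033, -0.9952]], 't': [-0.0424, 0.6312, 1.565]}
side {'K': [[355.4119, 0.0, 257.6104], [0.0, 355.4119, 196.0534], [0.0, 0.0, 1.0]], 'R': [[-0.7245, -0.6891, 0.0156], [-0.4043, 0.4065, -0.8193], [0.5582, -0.5999, -0.5731]], 't': [0.4251, 0.3349, 1.0012]}
{'K': [[277.0756, 0.0, 251.9839], [0.0, 277.0756, 191.8253], [0.0, 0.0, 1.0]], 'tool_from_camera': [[-0.0002, 0.9567, 0.291, -0.0803], [0.0003, -0.291, 0.9567, -0.1431], [1.0, 0.0003, -0.0002, -0.0], [0.0, 0.0, 0.0, 1.0]]}
```

View pics/top0.png

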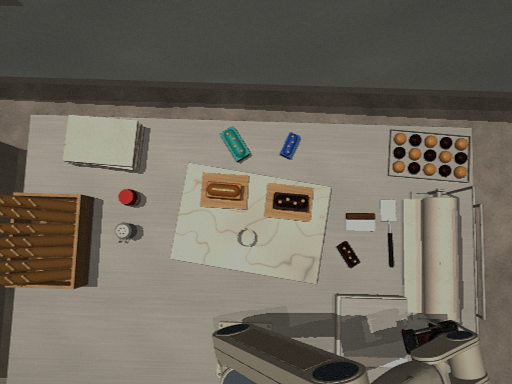

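View pics/side0.png

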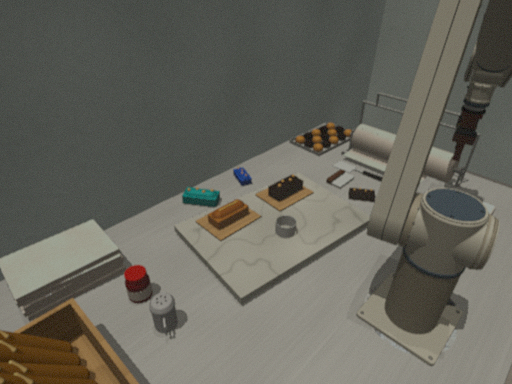

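The top view shows the slab with corners near (191,163), (330,186), (318,283), (171,259). The chocolate board is on its right half, centred near (289,202). The plain board is at (225,190), the ring at (247,237), and the blue and turquoise lookalikes are beyond the slab.

```bash
cat > h.py <<'E'
from workcell import sensors, eyes, env
import cv2,numpy as np
from scipy.spatial.transform import Rotation as Ro
def cam(n):
    c=eyes.calibration(n)
    if n!="wrist": return c["K"],c["R"],c["t"]
    s=sensors.get_state();T=np.eye(4);T[:3,:3]=Ro.from_quat(s["orientation"]).as_matrix();T[:3,3]=s["tcp_pos"]
    M=np.linalg.inv(T@c["tool_from_camera"]);return c["K"],M[:3,:3],M[:3,3]
def ray(p,c,z):
    K,R,t=c;d=np.linalg.inv(K)@np.c_[p,np.ones(len(p))].T;d=(R.T@d).T;o=-R.T@t
    return o+d*((z-o[2])/d[:,2])[:,None]
def proj(X,c):
    K,R,t=c;x=(R@np.asarray(X).T).T+t;x=x@K.T;return x[:,:2]/x[:,2:]
def wood(im): # RGB -> mask
    h=cv2.cvtColor(im,cv2.COLOR_RGB2HSV);return cv2.inRange(h,(5,70,90),(22,200,255))
E
python3 - <<'E'
from h import *
im=cv2.imread("pics/top0.png")[:,:,::-1].copy();c=cam("top")
m=wood(im);roi=np.zeros_like(m);roi[165:232,190:335]=255;m&=roi
cs,_=cv2.findContours(m,cv2.RETR_EXTERNAL,cv2.CHAIN_APPROX_NONE)
for k in cs:
    if cv2.contourArea(k)<300:continue
    b=cv2.boxPoints(cv2.minAreaRect(k));print(b.round(1).tolist());w=ray(b,c,.048);print(w.round(3).tolist(),np.linalg.norm(np.diff(w,axis=0),axis=1).round(3))
s=np.array([[191,163],[330,186],[318,283],[171,259]],float);w=ray(s,c,.04);print(w.round(3).tolist(),np.linalg.norm(np.diff(w,axis=0),axis=1))
cv2.imwrite("pics/c0.png",cv2.resize(im[155:290,165:340,::-1],None,fx=4.4,fy=4.4,interpolation=cv2.INTER_CUBIC))
E
```

```text
[[263.5, 216.39999389648438], [267.29998779296875, 182.39999389648438], [313.5, 187.5], [309.70001220703125, 221.5]]
[[0.534, -0.065, 0.048], [0.673, -0.077, 0.048], [0.658, -0.267, 0.048], [0.518, -0.253, 0.048]] [0.14  0.191 0.14 ]
[[199.6999969482422, 206.1999969482422], [201.89999389648438, 172.1999969482422], [248.5, 175.1999969482422], [246.3000030517578, 209.1999969482422]]
[[0.567, 0.196, 0.048], [0.708, 0.193, 0.048], [0.701, 0.001, 0.048], [0.561, 0.006, 0.048]] [0.14  0.192 0.14 ]
[[0.746, 0.241, 0.04], [0.667, -0.336, 0.04], [0.273, -0.292, 0.04], [0.351, 0.304, 0.04]] [0.58202829 0.39678973 0.60037248]
```

View pics/c0.png

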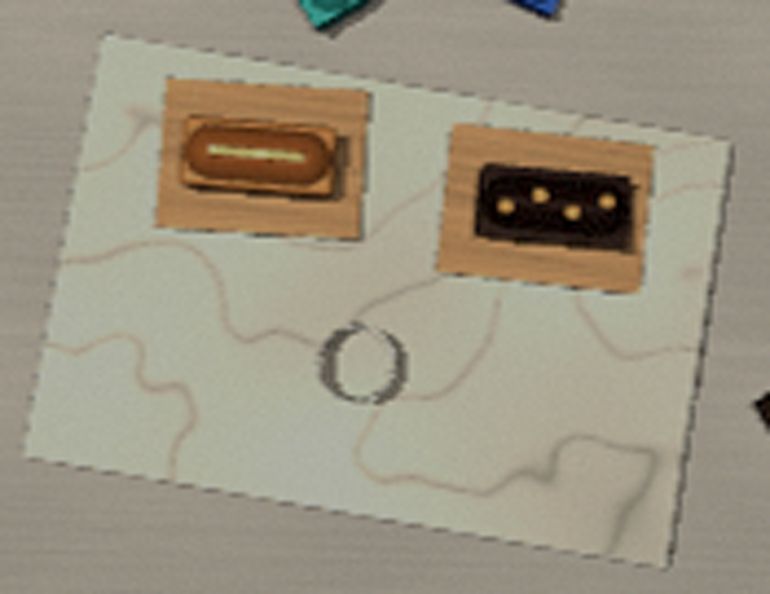

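```bash
cat >> h.py <<'E'
def go(p,yaw,flip=1):
    """cm/deg delta to a TCP pose: tool y down, tool x along flip*heading"""
    s=sensors.get_state();R0=Ro.from_quat(s["orientation"])
    x=flip*np.array([np.cos(yaw),np.sin(yaw),0]);y=np.array([0,0,-1.]);z=np.cross(x,y)
    R=Ro.from_matrix(np.c_[x,y,z]);d=R0.inv()
    return (d.apply(np.array(p)-s["tcp_pos"])*100).round(2),(d*R).as_rotvec(degrees=True).round(1)
E
python3 - <<'E'
from h import *
c=cam("top");s=np.array([[105,33],[732,143],[668,569],[24,457]])/4.4+[165,155]
w=ray(s,c,.04);print(w.round(3).tolist(),np.linalg.norm(np.diff(w,axis=0),axis=1))
e=w[0]-w[1];yaw=np.arctan2(e[1],e[0])-np.pi/2;e2=w[3]-w[2];print(yaw,np.arctan2(e2[1],e2[0])-np.pi/2,(w[0]+w[1])/2)
print(Ro.from_quat(sensors.get_state()["orientation"]).as_matrix().round(2))
for f in(1,-1):print(go([.43,-.145,.242],yaw,f))
E
```

```text
[[0.747, 0.25, 0.04], [0.661, -0.342, 0.04], [0.267, -0.287, 0.04], [0.352, 0.306, 0.04]] [0.59759934 0.39737807 0.59872201]
-0.14538902979330803 -0.14121741502486307 [ 0.70419846 -0.04606398  0.04      ]
[[-0.97 -0.    0.24]
 [-0.24  0.   -0.97]
 [-0.   -1.   -0.  ]]
(array([-38.2 ,  -0.05, -37.96]), array([ 0.000e+00, -1.576e+02, -1.000e-01]))
(array([-38.2 ,  -0.05, -37.96]), array([ 0.1, 22.4,  0. ]))
```

Run:
```python
from h import *
print(go([.56,-.16,.242],-.143,-1))
```

```text
(array([-5.045e+01, -5.000e-02, -3.336e+01]), array([ 0.1, 22.2,  0. ]))
```

>>> send_rows --deltas '[[[8.78,-5,0,-3.3,0,2.2,0],[8.78,-10,0,-6.6,0,4.4,0],[8.78,-15,0,-10,0,6.6,0],[8.78,-20,0,-13.2,0,8.8,0],[8.78,-25.2,0,-16.7,0,11.1,0]]]'

```text
t: 0.72
tcp_pos: [0.3563, -0.3819, 0.2416]
orientation: [-0.017, 0.707, -0.707, 0.017]
force: [0.1, -0.6, 0.0]
finger_gap: 0.0876
```

Run:
```python
from h import *
print(go([.56,-.16,.242],-.143,-1),sensors.get_state()["tcp_pos"],sensors.get_state()["q"])
```

```text
(array([-21.44,  -0.04, -21.16]), array([ 0., 11.,  0.])) [ 0.35633025 -0.38187927  0.2415638 ] [-8.42786010e-01  2.72991138e-01  1.85565784e+00  1.40705201e-05
  1.01297661e+00  6.78721013e-01]
```

>>> send_rows --deltas '[[[8.78,-4.3,0,-4.2,0,2.2,0],[8.78,-8.6,0,-8.5,0,4.4,0],[8.78,-13,0,-12.8,0,6.6,0],[8.78,-21.3,0,-21,0,11,0],[8.78,-21.3,0,-21,0,11,0]]]'

```text
t: 1.35
tcp_pos: [0.5585, -0.1608, 0.2414]
orientation: [0.05, 0.705, -0.705, -0.05]
force: [-1.0, -0.2, 0.7]
finger_gap: 0.0877
```

Run:
```python
from h import *
s=sensors.get_state();print(s["tcp_pos"],s["q"].round(3),go([.56,-.16,.242],-.143,-1),np.abs(s["qd"]).max())
K,R,t=cam("wrist");np.savez("w1.npz",K=K,R=R,t=t)
im=eyes.snapshot("wrist");cv2.imwrite("pics/w1.png",im[:,:,::-1])
```

```text
[ 0.55854175 -0.16075474  0.24144947] [-0.301  0.36   1.729  0.     1.053  1.411] (array([-0.13, -0.06, -0.1 ]), array([0. , 0.1, 0. ])) 0.6902731438447858
```

View pics/w1.png

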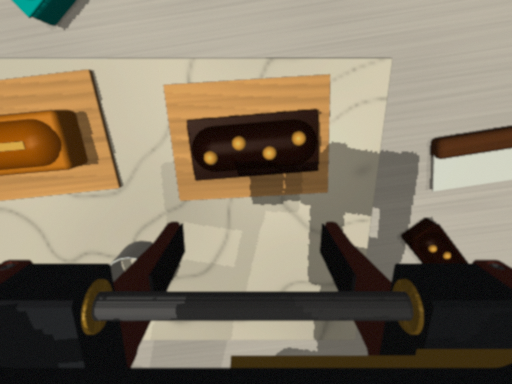

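The wrist view shows the chocolate board with corners near (166,86), (329,75), (328,190), (180,200). The slab's far edge is the near-horizontal line at row 58–59. The arm was still settling, so I'll retake it and measure.

```bash
cat >> h.py <<'E'
def fitline(P): return np.polyfit(P[:,1],P[:,0],1) # x = a*y+b
def measure(name="wrist",shade=None,save=None):
    c=cam(name);im=eyes.snapshot(name)
    if save: cv2.imwrite(save,im[:,:,::-1])
    return c,im
def edge_rows(im,cols,r0,r1,sign,ch=None):
    """subpixel row of the strongest vertical gradient, per column"""
    g=cv2.GaussianBlur(im,(5,5),1).astype(float);g=g.mean(2) if ch is None else g@np.array(ch,float)
    out=[]
    for u in cols:
        a,b=(int(f(u)) if callable(f) else f for f in(r0,r1));d=sign*(g[a+1:b+1,u]-g[a-1:b-1,u]) ;k=int(d.argmax())
        if 0<k<len(d)-1: q=d[k-1]-2*d[k]+d[k+1];out.append((u,a+k+(.5*(d[k-1]-d[k+1])/q if q else 0)))
    P=np.array(out,float)
    for _ in range(3):
        f=np.polyfit(P[:,0],P[:,1],1);r=np.abs(np.polyval(f,P[:,0])-P[:,1]);P=P[r<=max(.6,2*np.median(r))]
    return P
E
python3 - <<'E'
from h import *
c,im=measure(save="pics/w2.png");print(sensors.get_state()["qd"].round(3).max())
WB=[1,0,-1]
S=edge_rows(im,list(range(110,385,3)),lambda u:52,lambda u:66,1)      # slab
F=edge_rows(im,range(172,325,3),lambda u:86-11*(u-166)/163-7,lambda u:86-11*(u-166)/163+7,1,WB)
N=edge_rows(im,range(185,325,3),lambda u:200-10*(u-180)/148-7,lambda u:200-10*(u-180)/148+7,-1,WB)
for n,P,z in(("slab",S,.04),("far",F,.048),("near",N,.048)):
    f=np.polyfit(P[:,0],P[:,1],1);X=ray(P,c,z);l=fitline(X);print(n,len(P),f,"x=%.4f*y+%.4f"%tuple(l),"yaw",-np.arctan(l[0]),"x(-.16)",np.polyval(l,-.16),"res",np.std(X[:,0]-np.polyval(l,X[:,1])))
B=np.array([[166,86],[329,75],[328,190],[180,200.]]);print(ray(B,c,.048).round(4).tolist())
L=np.array([[187,122],[318,110],[319,172],[195,180.]]);print(ray(L[:2],c,.1).round(3),ray(L[2:],c,.1).round(3))
E
```

```text
0.047
slab 90 [2.46812202e-03 6.20531655e+01] x=0.1417*y+0.7155 yaw -0.14071396890123233 x(-.16) 0.6928441745232036 res 0.0002097508001658291
far 51 [-6.01097638e-02  9.78863279e+01] x=0.0824*y+0.6831 yaw -0.08225659913470221 x(-.16) 0.6699299184663133 res 7.396322305720752e-05
near 41 [-5.19604963e-02  2.12270697e+02] x=0.0830*y+0.5437 yaw -0.08280995851899456 x(-.16) 0.5304507324594385 res 9.489235799863593e-05
[[0.6791, -0.0738, 0.048], [0.6651, -0.2584, 0.048], [0.53, -0.2493, 0.048], [0.5427, -0.0606, 0.048]]
[[ 0.637 -0.102  0.1  ]
 [ 0.631 -0.232  0.1  ]] [[ 0.568 -0.229  0.1  ]
 [ 0.578 -0.098  0.1  ]]
```

Run:
```python
from h import *
print(go([.497,-.146,.242],-.141,-1),go([.497,-.146,.0625],-.141,-1));print(ray(np.array([[364,363]])/4.4+[165,155],cam("top"),.085))
```

```text
(array([ 6.44, -0.06, -0.45]), array([ 0. ,  0.3, -0.1])) (array([ 6.46, 17.89, -0.44]), array([ 0. ,  0.3, -0.1]))
[[ 0.44713924 -0.00381234  0.085     ]]
```

>>> send_rows --deltas '[[[8.78,4,0,-0.3,0,0.2,0],[8.78,6.4,3.5,-0.45,0,0.3,-0.1],[8.78,6.4,8.5,-0.45,0,0.3,-0.1],[8.78,6.4,13.5,-0.45,0,0.3,-0.1],[8.78,6.4,15.9,-0.45,0,0.3,-0.1]]]'

```text
t: 2.08
tcp_pos: [0.4923, -0.1495, 0.0802]
orientation: [0.05, 0.706, -0.705, -0.054]
force: [-0.2, 0.0, 0.7]
finger_gap: 0.0877
```

Run:
```python
from h import *
eyes.snapshot("top");eyes.snapshot("top");eyes.snapshot("top")
s=sensors.get_state();print(s["tcp_pos"],s["force"],go([.497,-.146,.0625],-.141,-1))
```

```text
[ 0.49321967 -0.14956526  0.08167754] [-0.52024073 -0.07135349 -0.38550319] (array([-0.33,  1.92, -0.41]), array([ 0. , -0.3,  0.3]))
```

>>> send_rows --deltas '[[[8.78,-0.3,1.0,-0.4,0,-0.3,0.3],[8.78,-0.3,1.6,-0.4,0,-0.3,0.3],[8.78,-0.3,1.9,-0.4,0,-0.3,0.3],[8.78,-0.3,1.9,-0.4,0,-0.3,0.3],[8.78,-0.3,1.9,-0.4,0,-0.3,0.3]]]'

```text
t: 2.85
tcp_pos: [0.4983, -0.1459, 0.0639]
orientation: [-0.051, -0.705, 0.705, 0.048]
force: [-0.8, 0.1, -0.6]
finger_gap: 0.0877
```

Run:
```python
from h import *
c,im=measure("wrist",save="pics/w3.png")
s=sensors.get_state();print(s["tcp_pos"],s["force"],go([.497,-.146,.0625],-.141,-1))
print(go([.604+.0578*.99-.08*.99,-.161-.0578*.14+.08*.14,.0625],-.141,-1))
```

```text
[ 0.4983526  -0.14587087  0.06390884] [-0.08449486 -0.10338069  0.27000793] (array([0.13, 0.14, 0.03]), array([-0. ,  0. , -0.2]))
(array([-8.45,  0.17,  0.02]), array([-0. ,  0. , -0.2]))
```

View pics/w3.png

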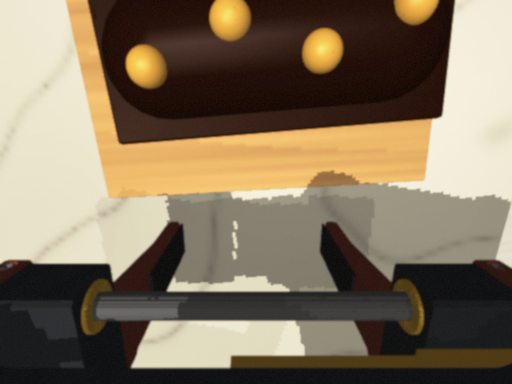

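The near board edge runs (110,197) to (425,180) and the fingertips are at columns ~178 and ~328, row 223. They are behind the board and between its ends. Next I lower 1.5 mm, close the gap, then push slowly.

>>> send_rows --deltas '[[[8.78,0,0.15,0,0,0,-0.2],[8.78,-0.5,0.15,0,0,0,-0.2],[8.78,-1.0,0.15,0,0,0,-0.2],[8.78,-1.4,0.15,0,0,0,-0.2],[8.78,-1.7,0.15,0,0,0,-0.2]]]'

```text
t: 3.52
tcp_pos: [0.5154, -0.1482, 0.0622]
orientation: [-0.05, -0.705, 0.705, 0.05]
force: [-0.4, -0.0, 0.1]
finger_gap: 0.0876
```

>>> send_rows --deltas '[[[8.78,-0.2,0,0,0,0,0],[8.78,-0.5,0,0,0,0,0],[8.78,-0.8,0,0,0,0,0],[8.78,-1.1,0,0,0,0,0],[8.78,-1.3,0,0,0,0,0]]]'

```text
t: 4.15
tcp_pos: [0.5283, -0.1501, 0.0621]
orientation: [-0.05, -0.705, 0.705, 0.05]
force: [-1.6, 1.2, -0.6]
finger_gap: 0.0879
```

>>> send_rows --deltas '[[[8.78,-0.2,0,0,0,0,0],[8.78,-0.5,0,0,0,0,0],[8.78,-0.8,0,0,0,0,0],[8.78,-1.1,0,0,0,0,0],[8.78,-1.3,0,0,0,0,0]]]'

```text
t: 4.78
tcp_pos: [0.541, -0.1519, 0.0622]
orientation: [-0.05, -0.705, 0.705, 0.05]
force: [-2.3, -0.0, -1.0]
finger_gap: 0.0874
```

Run:
```python
from h import *
c,im=measure("wrist",save="pics/w4.png")
s=sensors.get_state();print(s["tcp_pos"],s["force"])
print(go([.604+.0578*.99-.08*.99,-.161-.0578*.14+.08*.14,.0625],-.141,-1))
```

```text
[ 0.5412068  -0.15195425  0.06224795] [-2.04419764  1.27362394 -1.67948429]
(array([-4.12, -0.02,  0.01]), array([-0.,  0., -0.]))
```

View pics/w4.png

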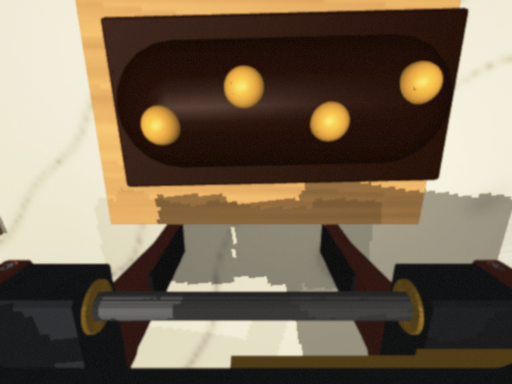

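Both fingertips now touch the board and its near edge is level in the picture (row ~223 from column 112 to 418). It is square to the hand, and the push force is about 2 N. I'll push another 3 cm, then measure.

>>> send_rows --deltas '[[[8.78,-0.2,0,0,0,0,0],[8.78,-0.5,0,0,0,0,0],[8.78,-0.9,0,0,0,0,0],[8.78,-1.3,0,0,0,0,0],[8.78,-1.6,0,0,0,0,0]]]'

```text
t: 5.45
tcp_pos: [0.5569, -0.1542, 0.0622]
orientation: [-0.05, -0.705, 0.705, 0.05]
force: [-4.3, 0.0, 1.2]
finger_gap: 0.0877
```

>>> send_rows --deltas '[[[8.78,-0.2,0,0,0,0,0],[8.78,-0.5,0,0,0,0,0],[8.78,-0.9,0,0,0,0,0],[8.78,-1.2,0,0,0,0,0],[8.78,-1.4,0,0,0,0,0]]]'

```text
t: 6.08
tcp_pos: [0.5706, -0.1561, 0.0622]
orientation: [0.05, 0.705, -0.705, -0.05]
force: [-4.2, 0.5, 2.2]
finger_gap: 0.0877
```

Run:
```python
from h import *
c,im=measure("wrist",save="pics/w5.png")
s=sensors.get_state();print(s["tcp_pos"],s["force"],go([.604+.0578*.99-.08*.99,-.161-.0578*.14+.08*.14,.0625],-.141,-1))
N=edge_rows(im,[*range(118,160,3),*range(345,412,3)],lambda u:214,lambda u:234,-1,[1,0,-1])
X=ray(N,c,.048);l=fitline(X);print(len(N),N[[0,-1]],l,"yaw",-np.arctan(l[0]),"near edge to slab edge mm",(np.polyval([.1417,.7155],-.165)-np.polyval(l,-.165))*.99*1000)
ct,it=measure("top",save="pics/t5.png")
a=cv2.resize(it[150:235,180:350],None,fx=3,fy=3,interpolation=cv2.INTER_CUBIC);o=np.zeros((384+255,512,3),np.uint8);o[:384]=im;o[384:,:510]=a
cv2.imwrite("pics/m5.png",cv2.resize(o,None,fx=.93,fy=.93)[:,:,::-1])
```

```text
[ 0.57089082 -0.15613526  0.06228105] [-2.59448775  1.5912715   0.28438127] (array([-1.13, -0.02,  0.02]), array([-0.,  0., -0.]))
37 [[118.         223.54761905]
 [411.         223.36666667]] [0.14124811 0.6047979 ] yaw -0.14031984993098592 near edge to slab edge mm 109.52126162736754
```

View pics/m5.png

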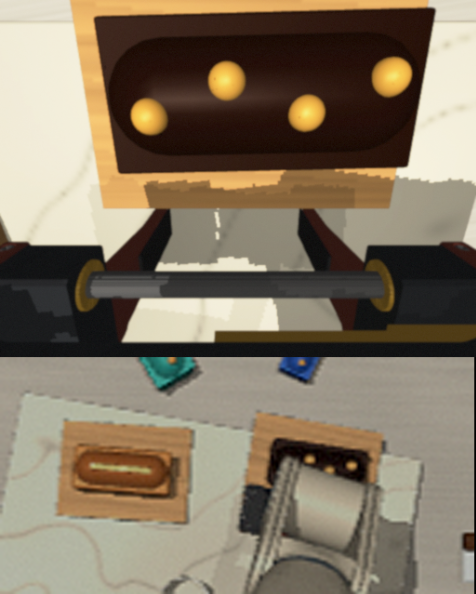

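The near edge is square (yaw −0.140 against the slab's −0.141) and 109.5 mm from the slab edge, so it needs about 9.5 mm more. I push 8 mm and measure again.

>>> send_rows --deltas '[[[8.78,-0.2,0,0,0,0,0],[8.78,-0.4,0,0,0,0,0],[8.78,-0.6,0,0,0,0,0],[8.78,-0.75,0,0,0,0,0],[8.78,-0.8,0,0,0,0,0]]]'

```text
t: 6.8
tcp_pos: [0.5785, -0.1572, 0.0622]
orientation: [-0.05, -0.705, 0.705, 0.05]
force: [-4.5, 1.0, 2.4]
finger_gap: 0.0877
```

Run:
```python
from h import *
for _ in range(2): eyes.snapshot("top")
c,im=measure("wrist",save="pics/w6.png")
s=sensors.get_state();print(s["tcp_pos"],s["force"])
N=edge_rows(im,[*range(118,160,3),*range(345,412,3)],lambda u:214,lambda u:234,-1,[1,0,-1])
S=edge_rows(im,[*range(5,65,3),*range(478,508,3)],lambda u:15,lambda u:70,1)
print(S[[0,len(S)//2,-1]],len(S))
X=ray(N,c,.048);l=fitline(X);Y=ray(S,c,.04);k=fitline(Y)
print(l,k,"yaw",-np.arctan(l[0]),-np.arctan(k[0]),[(np.polyval(e,-.165)-np.polyval(l,-.165))*990 for e in(k,[.1417,.7155])])
```

```text
[ 0.57848022 -0.15721797  0.06224239] [-2.67695141  0.20127719  1.45986836]
[[  5.          41.24285714]
 [ 50.          41.23529412]
 [505.          41.0625    ]] 30
[0.14138508 0.6127932 ] [0.14131515 0.71601368] yaw -0.14045413265542112 -0.14038557550459885 [np.float64(102.19969919577646), np.float64(101.6282909358931)]
```

Square to within 0.1 mrad, with 102 mm of board left on the slab (overhang ≈38 mm). I push 2 mm more, back off along the same line, then rise and check.

>>> send_rows --deltas '[[[8.78,-0.1,0,0,0,0,0],[8.78,-0.2,0,0,0,0,0],[8.78,-0.2,0,0,0,0,0],[8.78,0,0,0,0,0,0],[8.78,0.8,0,0,0,0,0]]]'

```text
t: 7.58
tcp_pos: [0.5714, -0.1563, 0.0625]
orientation: [-0.051, -0.705, 0.706, 0.049]
force: [0.1, 0.0, -0.1]
finger_gap: 0.0878
```

>>> send_rows --deltas '[[[8.78,1,0,0,0,0,0],[8.78,3,0,0,0,0,0],[8.78,3.5,-3,0,0,0,0],[8.78,3.5,-8,0,0,0,0],[8.78,3.5,-13,0,0,0,0]]]'

```text
t: 8.2
tcp_pos: [0.5349, -0.151, 0.1933]
orientation: [0.05, 0.705, -0.705, -0.05]
force: [1.0, 0.4, 0.8]
finger_gap: 0.0877
```

>>> send_rows --deltas '[[[8.78,-2,-3,0,0,0,0],[8.78,-4,-5,0,0,0,0],[8.78,-4,-5,0,0,0,0],[8.78,-4,-5,0,0,0,0]]]'

```text
t: 8.7
tcp_pos: [0.5738, -0.1564, 0.2409]
orientation: [0.049, 0.706, -0.705, -0.051]
force: [-1.0, -0.1, 0.4]
finger_gap: 0.0876
```

Run:
```python
from h import *
eyes.snapshot("top")
c,im=measure("wrist",save="pics/w7.png");np.savez("w7.npz",K=c[0],R=c[1],t=c[2])
s=sensors.get_state();print(s["t"],s["tcp_pos"],s["force"],np.abs(s["qd"]).max())
```

```text
8.8 [ 0.57375566 -0.15639873  0.24068539] [-0.45282604  0.94620982 -0.17506655] 0.0072528115237888964
```

View pics/w7.png

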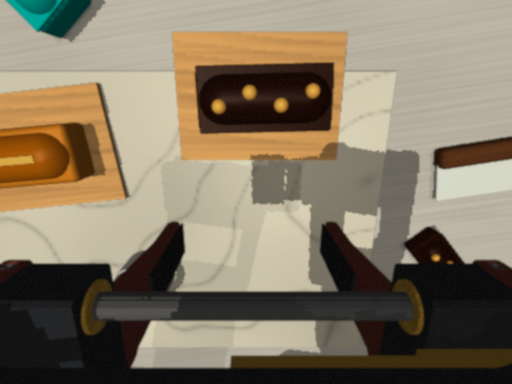

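Run:
```python
from h import *
d=np.load("w7.npz");c=(d["K"],d["R"],d["t"]);im=cv2.imread("pics/w7.png")[:,:,::-1].copy()
WB=[1,0,-1]
N=edge_rows(im,range(186,246,3),lambda u:152,lambda u:168,-1,WB)
F=edge_rows(im,range(178,342,3),lambda u:24,lambda u:40,1,WB)
S=edge_rows(im,[*range(112,168,3),*range(352,390,3)],lambda u:64,lambda u:78,1)
L={n:fitline(ray(P,c,z)) for n,P,z in(("N",N,.048),("F",F,.048),("S",S,.04))}
print(L);v={k:np.polyval(l,-.165) for k,l in L.items()}
print("overhang mm far",(v["F"]-v["S"])*990,"from near",140-(v["S"]-v["N"])*990,"yaw diff",np.arctan(L["F"][0])-np.arctan(L["S"][0]))
# loaf: dark mask, in board frame
cor=ray(np.array([[173,32],[347,31],[336,159],[182,160.]]),c,.048);C=cor.mean(0);print("board ctr",C)
g=im.max(2);m=((g<75)*255).astype(np.uint8);m[:58]=0;m[136:]=0;m[:,:190]=0;m[:,340:]=0
r=cv2.minAreaRect(max(cv2.findContours(m,0,1)[0],key=cv2.contourArea));print(r)
# predicted outline of a centred, square loaf
yaw=-.141;R=Ro.from_euler("z",yaw).as_matrix()
P=np.array([[sx*.032,sy*.07,z] for z in(0,.057) for sx in(1,-1) for sy in(1,-1)])
for ang in(0,):
    q=proj(C*[1,1,0]+[0,0,.048]+P@R.T,c);print(q.round(1).tolist())
```

```text
{'N': array([0.14034396, 0.61481056]), 'F': array([0.14178081, 0.75525429]), 'S': array([0.1422019 , 0.71589881])}
overhang mm far 39.030707643477875 from near 40.2261237141457 yaw diff -0.0004127670619753221
board ctr [ 0.66000905 -0.17699794  0.048     ]
((264.6661376953125, 97.81141662597656), (66.47697448730469, 136.400146484375), 88.49256896972656)
[[196.9, 69.4], [322.4, 69.4], [200.0, 128.1], [318.4, 128.1], [185.1, 61.4], [337.5, 61.4], [189.7, 132.4], [331.6, 132.4]]
```

```bash
python3 -c "
from workcell import env;print(env.hand_in())"
```

```text
the job is handed in; nothing more can be done
None
```

The chocolate board now overhangs the slab's far edge by about 4 cm, square to it, and I've handed the job in. I pushed it with both fingertips on its near long edge, about 58 mm in all. The push force stayed under about 5 N, and the job took about 9 s of robot time.

- **Overhang:** 39.0 mm measured from the board's far edge and 40.2 mm from its near edge. The 1 mm gap is within the camera calibration's 2 mm.
- **Squareness:** about 0.4 mrad off the slab edge.
- **Loaf:** still in the middle, within about 4 mm along the board's length and turned about 1.5° from square. A similar sideways offset showed before the push.
- **Hand:** clear, with the fingertips about 11 cm above the loaf and the force reading near zero.
- **Other things:** nothing else was touched on the way. The plain loaf, its board and the scraper look undisturbed in the last picture, but I did not measure any of the other things afterwards.

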